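# Clear the way and pop open the touch-latch cupboard

### The job

With the fingertips or the outside of the fingers, without gripping or lifting anything, gently push the tin sideways along the worktop until no part of it stands in front of the wide door of the little cupboard. Then press the wide door in until its push-to-open catch lets go, and let it spring ajar. Leave the narrow door shut, the tin standing and the pepper shaker and the small bottle where they are.

Things in the scene. Friction and masses are not known exactly. Their poses are not given: they have to be found in the camera images.
- cupboard: Small fixed cupboard of light wood, 280 wide (its y), 130 deep (x), 190 mm high, with two grey framed doors without handles. Position and yaw vary. Origin: on the worktop, at the middle of the case's front edge; x points into it, y to the left as seen from the front, z up. Shut doors' front faces: x = -22 mm (panels inside the 30 mm wide frames lie 6 mm deeper).
- wide_door_press (a point): Point on the front face of the wide door's frame, 25 mm from its free edge and 30 mm below its top edge (about 158 mm above the worktop): a good place to press. It moves with the door.
- wide_door (a joint): Hinge angle, rad, of the left, wide door (cupboard y -23 to 140 mm, hinge at y = 140). 0 shut, negative pressed in, positive open towards the robot. Pressed at its press point it takes about 4 N; the catch lets go after some 3 mm, a hard stop comes at 5 mm. Let go, it follows the finger out and rests ajar at about 0.4 rad (free edge 64 mm out) within 1.5 s.
- narrow_door (a joint): Hinge angle, rad, of the right, narrow door (cupboard y -140 to -27 mm, hinge at y = -140). 0 = shut; it has the same kind of catch and springs open if pressed.
- tin_center (a point): Centre (29 mm above its foot) of the loose food tin, an upright cylinder 75 mm in diameter and 58 mm high, about 0.26 kg. It starts in front of the wide door, its centre 95 to 125 mm before the case's front edge.
- pepper_center (a point): Centre (half-way up) of the loose pepper shaker, 44 mm in diameter, 90 mm high: leave alone.
- green_bottle_center (a point): Centre (half-way up) of the loose small green bottle with an orange cap, 43x59x151 mm: leave alone.
Things that resemble listed ones, but are neither listed nor needed, are in the scene too. Leave any blue or turquoise look-alike of the part that bears tin_center alone.

How it is judged:
By the outcome, as a careful person would: the job done as asked, in the order asked, and still so for the second after the job is handed in, with the robot touching nothing.
It also fails if it takes over 42 s, if anything falls off the work surface, if the arm or the gripper's body presses on something with over 40 N, if the wrist force passes 120 N, or if a joint passes its speed limit or range.

### The arm

A 6-joint arm with a two-finger parallel gripper is mounted at the origin on a cart in front of the work surface, level with it; the furniture and walls round the work are solid. World frame = base frame: x ahead of the robot, y to its left, z up, the work surface at z = 0. Lengths are in m, angles in rad, forces in N, time in s.
With the tool pointing down it reaches from about 0.25 to 0.775 m from the base axis. Payload 4 kg.
Tool frame: the origin (TCP) lies midway between the tips of the shut fingers; the grasp point (between the pads) lies 19 mm behind it; z points along the fingers, y is the line along which they close (so a half turn about z gives the same grasp; the last joint's range is limited). The gripper opens to 85 mm and grips with 20 to 120 N. Pads are 22 mm wide; open, the fingers measure 114 mm over their backs; the gripper's body (76 mm by 85 mm) begins 54 mm behind the grasp point. The pads swing forward as they close: fully open they stand 13 mm farther back than shut.
Start: joints at [-1.374, 0.087, 1.371, -0, 1.684, -0.103], TCP at [0.162, -0.525, 0.231] pointing down, gripper open.
Joint ranges: [-3.1, 3.1], [-0.76, 2.03], [0.27, 2.55], [-1.08, 4.22], [0.17, 2.65], [-2.57, 2.57]. Speed limits (rad/s): [2.79, 2.79, 3.14, 3.14, 3.14, 3.14].

### API

Orientations are given as a unit quaternion [w, x, y, z].
In Python, from workcell import robot gives the robot as it stands. The module is installed in compiled form; this text tells all that it offers.
- The arm moves only by the shell command python3 -m handwheel 'ROWS' [FORCE]. ROWS is text: rows parted by semicolons, each of 7 numbers parted by spaces: the shift along the world's x, y, z in mm, then the turn, a rotation vector about the world's x, y, z in rad, then the opening, from 0 (shut) to 1 (fully open). A call has exactly 10 rows; each row is the pose to reach, as a shift and turn from the pose commanded when the call began; what a row does not reach only later rows make up. A row lasts 1/8 s, in which the tool goes at most 62.5 mm and 10.7 degrees, less where a joint would pass 70% of its speed; a pose out of reach is approached as far as the arm can. A call with a gripper value outside its range is refused whole. The fingers move at their own pace and stop on an object; FORCE is the grip in N (left out, the last holds). Time passes only in rows, so rows that repeat a pose let the fingers close, or fill a call up. It gives the time, the measured TCP pose, the force, the opening and the grip force at its end, in the units of the state.
- robot.read_state(): the state, without advancing time (a new reading comes with each control period).
- robot.capture(name): name is "scene" or "top" or "wrist"; returns the picture (480x640x3 uint8, red, green, blue); there is no depth.
- robot.calibration(name): a dict with "fx", "fy", "cx", "cy" (pixels), "D" ([k1, k2, p1, p2, k3] as OpenCV has them; the pictures are not rectified), "cam_to_world" (4x4, takes a point from camera to world coordinates). Camera axes: x right, y down, z forward; pixel columns grow to the right and rows downward; lengths in m; the calibration is good to about 2 mm. A picture is of the moment at which its call begins: read the wrist's pose just before it. calibration takes no time and is no camera call; for the wrist camera it gives the pose at the moment of the call.
- robot.job_done(): hands the job in; it is judged then, once.
Trained networks look in the newest picture that a camera, given by its name, has taken for a name from the list of things; names that differ only in an ending like _2 or _b are one class to them, and where a whole thing is asked for, a point or a joint stands for the part that bears it (a point fixed in the world has none). Each returns a list of dicts, best first, with "p" (0 to 1); they miss things now and then, are a little off and sometimes report something else, mostly with a low value. They report only what shows in the picture. A call takes as long as a camera call. They do not tell look-alikes from the thing itself.
- robot.look_for(camera, query): "position" ([x, y, z] in m, in world coordinates, good to about 4 mm: the middle of the surface that is visible of it).
- robot.silhouettes(camera, query): "mask" (480x640 bool, what is visible of it).
The state is a dict: "time": time; "joints": joint angles; "dq": joint speeds; "tau": joint torques, N m; "position": TCP position; "tool_rot": TCP orientation; "wrist_force": force on the tool from outside, world axes, zero at the start; "wrist_torque": the same for the moment, N m; "finger_gap": opening from 0.0 (shut) to 1.0 (fully open); "gripper_force": force on a finger pad.
Only numpy, scipy, OpenCV 4.12 (cv2) and the standard library are available. Lean on these libraries where they do the work, as an engineer would, in place of code of your own. Each camera call takes 0.05 s, during which the arm holds its last target. There are 200 camera calls.

## Working session

There is one attempt and no reset: what is moved stays moved. The work goes in short steps, Python scripts to look and compute and a shell command to move; the robot and the scene stay as the last step left them, time stands still between calls to the robot, and variables do not carry over. Pictures are saved under pics/ and viewed, at most 10 in all, crops included, and the job is handed in when it is done.

```bash
mkdir -p pics
python3 - <<'E'
from workcell import robot
import cv2,numpy as np
s=robot.read_state();print(s['time'],s['position'],s['tool_rot'])
ims=[]
for c in("scene","top"):
    im=robot.capture(c);cv2.imwrite(f"pics/{c}.png",im[:,:,::-1])
    for q in("cupboard","wide_door_press","wide_door","narrow_door","tin_center","pepper_center","green_bottle_center"):
        print(c,q,[(np.round(d['position'],3).tolist(),round(d['p'],2)) for d in robot.look_for(c,q)[:4]])
E
```

```text
0.0 [ 0.16231094 -0.52497608  0.23013121] [-1.11586668e-03  9.88785476e-01  1.49338651e-01 -6.71002837e-05]
scene cupboard [([0.567, 0.445, 0.152], 0.93), ([0.407, 0.636, 0.049], 0.72)]
scene wide_door_press [([0.521, 0.399, 0.112], 0.9), ([0.564, 0.444, 0.157], 0.27)]
scene wide_door [([0.522, 0.405, 0.112], 0.61)]
scene narrow_door [([0.622, 0.27, 0.112], 0.78), ([0.49, 0.292, 0.052], 0.69)]
scene tin_center [([0.486, 0.289, 0.053], 0.95), ([0.42, 0.171, 0.051], 0.92), ([0.354, 0.406, 0.054], 0.89), ([0.38, 0.289, 0.052], 0.79)]
scene pepper_center [([0.41, 0.635, 0.049], 0.84)]
scene green_bottle_center [([0.455, -0.016, 0.073], 0.65)]
top cupboard [([0.619, 0.378, 0.189], 0.9)]
top wide_door_press [([0.535, 0.389, 0.184], 0.86)]
top wide_door [([0.535, 0.385, 0.185], 0.87)]
top narrow_door [([0.62, 0.279, 0.186], 0.96)]
top tin_center [([0.368, 0.393, 0.057], 0.82), ([0.5, 0.281, 0.053], 0.74), ([0.434, 0.16, 0.053], 0.62), ([0.394, 0.273, 0.055], 0.62)]
top pepper_center [([0.428, 0.623, 0.074], 0.75)]
top green_bottle_center [([0.462, -0.021, 0.134], 0.89)]
```

View pics/scene.png

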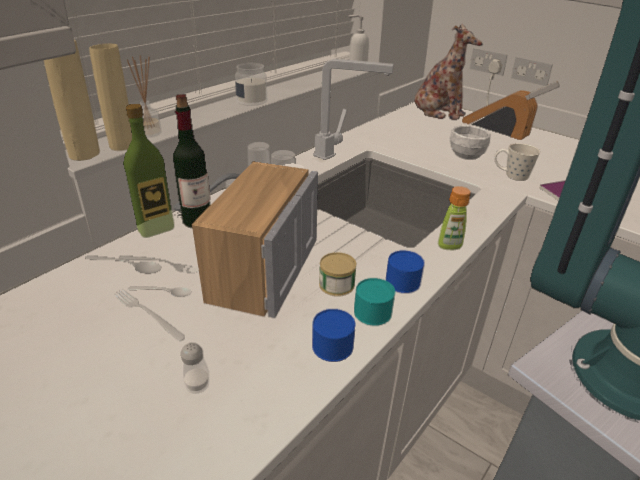

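View pics/top.png

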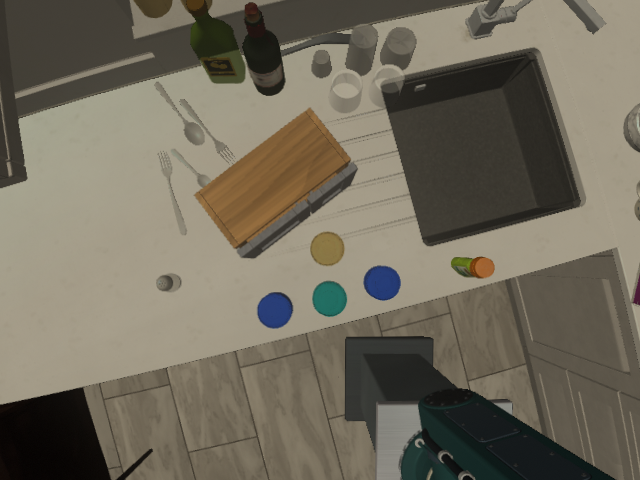

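```bash
cat > h.py <<'E'
from workcell import robot
import cv2,numpy as np
def ray(c,uv,z):
    k=robot.calibration(c);K=np.array([[k['fx'],0,k['cx']],[0,k['fy'],k['cy']],[0,0,1]])
    p=cv2.undistortPoints(np.array(uv,float).reshape(-1,1,2),K,np.array(k['D']))[:,0]
    T=np.array(k['cam_to_world']);d=np.c_[p,np.ones(len(p))]@T[:3,:3].T;o=T[:3,3]
    return o+d*((z-o[2])/d[:,2])[:,None]
def proj(c,P):
    k=robot.calibration(c);K=np.array([[k['fx'],0,k['cx']],[0,k['fy'],k['cy']],[0,0,1]])
    T=np.linalg.inv(np.array(k['cam_to_world']));r,_=cv2.Rodrigues(T[:3,:3])
    return cv2.projectPoints(np.array(P,float),r,T[:3,3],K,np.array(k['D']))[0][:,0]
E
python3 - <<'E'
from h import *
im=robot.capture("top")
hsv=cv2.cvtColor(im,cv2.COLOR_RGB2HSV)
m=[d for d in robot.silhouettes("top","cupboard")][0]
M=m['mask'];print(m['p'],M.sum())
# tin silhouettes
for d in robot.silhouettes("top","tin_center")[:5]:
    v,u=np.nonzero(d['mask']);(c,r)=cv2.minEnclosingCircle(np.c_[u,v].astype(np.float32));print(np.round(c,1),r,np.round(ray("top",[c],.058),3),hsv[d['mask']].mean(0).round())
cv2.imwrite("pics/crop.png",cv2.resize(im[90:280,170:420,::-1],None,fx=3.1,fy=3.1,interpolation=cv2.INTER_CUBIC))
w=M.astype(np.uint8);cs,_=cv2.findContours(w,0,2);c=max(cs,key=cv2.contourArea);print(cv2.boxPoints(cv2.minAreaRect(c)).round(1))
E
```

```text
0.92 12647
[381.8 281.6] 18.368921279907227 [[0.433 0.16  0.058]] [112. 164. 113.]
[328.6 298.1] 18.310426712036133 [[0.396 0.275 0.058]] [ 83. 160. 107.]
[275.  309.9] 18.56123161315918 [[0.369 0.39  0.058]] [111. 155. 112.]
[326.5 248. ] 17.614013671875 [[0.504 0.281 0.058]] [ 21. 124. 135.]
[[192.3 194.9]
 [309.7 104.8]
 [363.3 174.6]
 [245.8 264.7]]
```

View pics/crop.png

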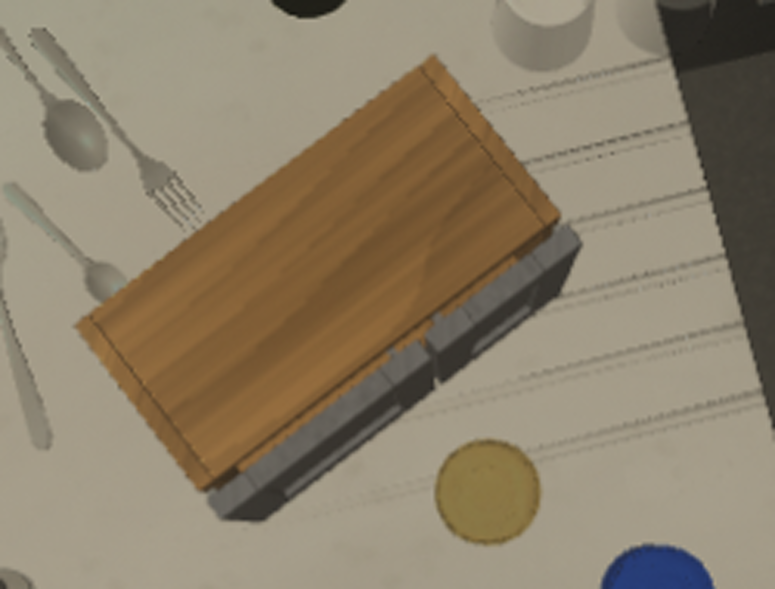

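```bash
cat >> h.py <<'E'
def pose():
    uv=np.array([[432,55],[558,213],[205,490],[78,325]])/3.1+[170,90]
    W=ray("top",uv,.19)[:,:2]
    L=np.array([[.13,-.14],[0,-.14],[0,.14],[.13,.14]])
    a=L-L.mean(0);b=W-W.mean(0)
    th=np.arctan2((a[:,0]*b[:,1]-a[:,1]*b[:,0]).sum(),(a*b).sum())
    R=np.array([[np.cos(th),-np.sin(th)],[np.sin(th),np.cos(th)]])
    t=W.mean(0)-R@L.mean(0);return th,R,t,(W-(L@R.T+t))
E
python3 - <<'E'
from h import *
th,R,t,e=pose();print(th,t,e.round(4))
for n,p in dict(tin=(.504,.281),b1=(.433,.16),tq=(.396,.275),b2=(.369,.39),bot=(.462,-.02)).items(): print(n,(R.T@(np.array(p)-t)).round(3))
for n,l in dict(press=(-.022,.002),hinge=(-.022,.14),edge=(-.022,-.023),narrow=(-.022,-.14)).items(): print(n,(R@np.array(l)+t).round(4))
# sink corner
print(ray("top",[[425,243],[383,85]],0).round(3), [ (R.T@(p[:2]-t)).round(3) for p in ray("top",[[425,243],[383,85]],0)])
print(proj("top",[[*(R@np.array([-.022,y])+t),.188] for y in(-.14,-.025,.14)]).round(0))
print("xdir",R[:,0],"ydir",R[:,1])
E
```

```text
0.678088288943224 [0.58302346 0.34612304] [[-0.0024  0.0007]
 [-0.0007  0.0033]
 [ 0.002  -0.0019]
 [ 0.001  -0.0021]]
tin [-0.102 -0.001]
b1 [-0.234 -0.051]
tq [-0.19   0.062]
b2 [-0.139  0.168]
bot [-0.324 -0.209]
press [0.5646 0.3339]
hinge [0.4781 0.4414]
edge [0.5803 0.3144]
narrow [0.6537 0.2233]
[[0.52  0.052 0.   ]
 [0.895 0.148 0.   ]] [array([-0.234, -0.189]), array([ 0.119, -0.35 ])]
[[359. 168.]
 [311. 204.]
 [242. 258.]]
xdir [0.77877337 0.62730538] ydir [-0.62730538  0.77877337]
```

```bash
python3 -m handwheel '10 30 0 0 0 0.02 0;28 82 0 0 0 0.06 0;47 137 0 0 0 0.1 0;65 192 0 0 0 0.14 0;84 247 0 0 0 0.18 0;102 301 0 0 0 0.22 0;121 356 0 0 0 0.26 0;140 411 0 0 0 0.3 0;158 466 0 0 0 0.34 0;177 520 0 0 0 0.378 0' 20
python3 -m handwheel '18 54 0 0 0 0 0;37 108 0 0 0 0 0;55 162 0 0 0 0 0;74 216 0 0 0 0 0;92 270 0 0 0 0 0;108 315 0 0 0 0 0;117 345 0 0 0 0 0;117 345 0 0 0 0 0;117 345 -20 0 0 0 0;117 345 -50 0 0 0 0'
python3 - <<'E'
from h import *
s=robot.read_state();th,R,t,e=pose()
print(s['time'],s['position'],(R.T@(s['position'][:2]-t)).round(4),s['tool_rot'],s['joints'],s['finger_gap'],s['wrist_force'])
im=robot.capture("wrist");cv2.imwrite("pics/w1.png",im[:,:,::-1])
print([(np.round(d['position'],3).tolist(),round(d['p'],2)) for d in robot.look_for("wrist","tin_center")[:4]])
E
```

```text
time: 2.2
position: [0.3397, -0.0037, 0.2318]
tool_rot: [0.001, 0.943, 0.333, 0.001]
wrist_force: [-0.0, -1.0, 0.2]
finger_gap: -0.002
gripper_force: 0.0
time: 3.45
position: [0.4571, 0.3391, 0.1824]
tool_rot: [-0.0, 0.943, 0.332, 0.002]
wrist_force: [0.8, -0.3, -0.2]
finger_gap: -0.002
gripper_force: 0.0
3.45 [0.45707342 0.33907052 0.18242527] [-0.1025  0.0735] [-4.84853888e-05  9.43215333e-01  3.32177653e-01  1.68542647e-03] [ 5.38963257e-01  1.41605439e-01  1.40759234e+00 -5.75910194e-04
  1.58907214e+00  1.43252432e+00] -0.0017306502372201086 [ 0.83952351 -0.30619    -0.18313003]
[([0.374, 0.395, 0.053], 0.88), ([0.504, 0.287, 0.053], 0.85), ([0.454, 0.173, 0.042], 0.65), ([0.425, 0.277, 0.036], 0.65)]
```

View pics/w1.png

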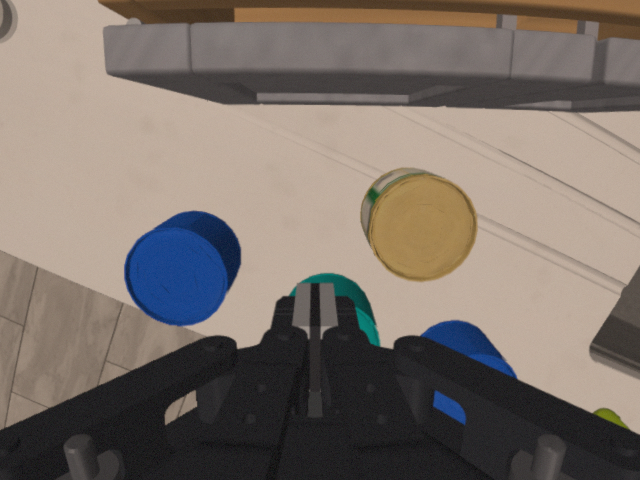

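Run:
```python
from h import *
th,R,t,e=pose()
f=lambda uv,z:((ray("wrist",uv,z)[:,:2]-t)@R).round(4)
print("tin",f([[422,227]],.058),"front top edge door",f([[107,73],[190,71],[512,79],[596,82]],.188), f([[107,30],[190,24],[512,30],[596,36]],.188))
print(proj("wrist",[[*(R@np.array(l)+t),.188] for l in((-.022,.14),(-.022,-.023),(0,.14))]).round(0))
```

```text
tin [[-0.1064  0.0024]] front top edge door [[-0.0235  0.1384]
 [-0.0238  0.1119]
 [-0.0257  0.012 ]
 [-0.0254 -0.0164]] [[-0.0108  0.1372]
 [-0.0101  0.1111]
 [-0.0112  0.0133]
 [-0.0114 -0.0148]]
[[102.  68.]
 [616.  72.]
 [ 96.  -6.]]
```

```bash
python3 -m handwheel '-2 -2 -45 0 0 0 0;-2 -2 -95 0 0 0 0;-2 -2 -140 0 0 0 0;-2 -2 -158 0 0 0 0;-2 -2 -158 0 0 0 0;4 -10 -158 0 0 0 0;9 -16 -158 0 0 0 0;13 -21 -158 0 0 0 0;17 -26 -158 0 0 0 0;20 -30 -158 0 0 0 0'
python3 -m handwheel '4 -5 0 0 0 0 0;8 -10 0 0 0 0 0;12 -15 0 0 0 0 0;16 -20 0 0 0 0 0;20 -25 0 0 0 0 0;24 -30 0 0 0 0 0;28 -35 0 0 0 0 0;32 -40 0 0 0 0 0;36 -45 0 0 0 0 0;36 -45 0 0 0 0 0'
python3 - <<'E'
from h import *
s=robot.read_state();th,R,t,e=pose()
print(s['time'],s['position'],(R.T@(s['position'][:2]-t)).round(4),s['wrist_force'])
im=robot.capture("top");cv2.imwrite("pics/t2.png",im[:,:,::-1])
for d in robot.silhouettes("top","tin_center")[:6]:
    v,u=np.nonzero(d['mask']);(c,r)=cv2.minEnclosingCircle(np.c_[u,v].astype(np.float32));print(np.round(c,1),r,((ray("top",[c],.058)[:,:2]-t)@R).round(3),im[d['mask']].mean(0).round())
E
```

```text
time: 4.8
position: [0.4767, 0.3097, 0.0239]
tool_rot: [-0.0, 0.943, 0.332, 0.0]
wrist_force: [-2.3, 2.3, 2.5]
finger_gap: 0.005
gripper_force: 1.5
time: 6.05
position: [0.513, 0.2634, 0.023]
tool_rot: [0.001, 0.943, 0.332, -0.0]
wrist_force: [0.3, -0.9, -0.9]
finger_gap: 0.0
gripper_force: 0.0
6.05 [0.51297562 0.26343597 0.02298732] [-0.1064 -0.0205] [ 0.33680164 -0.91201562 -0.94277866]
[380.5 282.5] 17.902612686157227 [[-0.233 -0.047]] [ 34.  59. 117.]
[274.6 309.5] 18.616979598999023 [[-0.138  0.168]] [ 44.  64. 118.]
[328.9 298.7] 18.30035972595215 [[-0.192  0.062]] [ 39. 109.  97.]
```

Run:
```python
from h import *
th,R,t,e=pose()
im=robot.capture("wrist");cv2.imwrite("pics/w2.png",im[:,:,::-1])
for d in robot.silhouettes("wrist","tin_center")[:6]:
    v,u=np.nonzero(d['mask']);(c,r)=cv2.minEnclosingCircle(np.c_[u,v].astype(np.float32));print(np.round(c,1),r,((ray("wrist",[c],.058)[:,:2]-t)@R).round(3),im[d['mask']].mean(0).round())
```

```text
[472.1 312. ] 131.97381591796875 [[-0.094 -0.066]] [132. 110.  71.]
[179.8 409.2] 18.121246337890625 [[-0.128  0.023]] [12. 62. 58.]
```

View pics/w2.png

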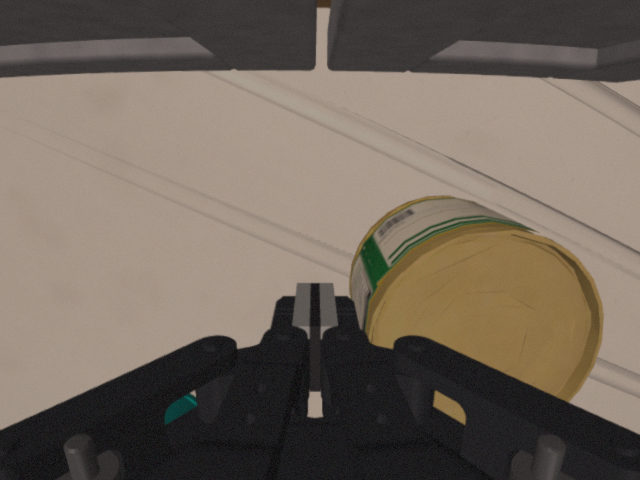

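```bash
python3 -m handwheel '3 -4 0 0 0 0 0;6 -8 0 0 0 0 0;9 -12 0 0 0 0 0;9 -12 0 0 0 0 0;4 -6 0 0 0 0 0;-3 3 0 0 0 0 0;-9 11 0 0 0 0 0;-9 11 45 0 0 0 0;-9 11 95 0 0 0 0;-9 11 137 0 0 0 0'
python3 - <<'E'
from h import *
s=robot.read_state();th,R,t,e=pose()
print(s['time'],s['position'],(R.T@(s['position'][:2]-t)).round(4),s['wrist_force'])
im=robot.capture("wrist");cv2.imwrite("pics/w3.png",im[:,:,::-1])
for d in robot.silhouettes("wrist","tin_center")[:6]:
    v,u=np.nonzero(d['mask']);(c,r)=cv2.minEnclosingCircle(np.c_[u,v].astype(np.float32));print(np.round(c,1),r,((ray("wrist",[c],.058)[:,:2]-t)@R).round(3),im[d['mask']].mean(0).round())
E
```

```text
time: 7.5
position: [0.5031, 0.2763, 0.1625]
tool_rot: [0.0, 0.943, 0.333, 0.001]
wrist_force: [-0.0, -0.4, -0.8]
finger_gap: 0.002
gripper_force: 0.0
7.5 [0.50313505 0.27632912 0.16250487] [-0.106  -0.0042] [-0.01463901 -0.36563072 -0.79261474]
[437.6 224. ] 65.37040710449219 [[-0.097 -0.084]] [146. 120.  76.]
[ 71.5 266. ] 69.14668273925781 [[-0.126  0.158]] [ 24.  54. 107.]
[219.5 327.5] 59.35075378417969 [[-0.169  0.06 ]] [13. 97. 90.]
[378.9 335.2] 18.342012405395508 [[-0.175 -0.05 ]] [27. 51. 95.]
[319.5  43.5] 322.44775390625 [[ 0.011 -0.008]] [95. 88. 86.]
```

View pics/w3.png

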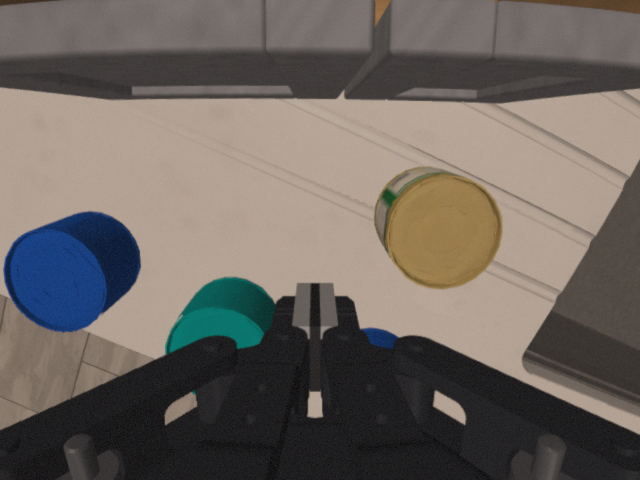

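```bash
python3 -m handwheel '8 9 0 0 0 0 0;16 19 0 0 0 0 0;24 29 0 0 0 0 0;32 38 0 0 0 0 0;35 41 0 0 0 0 0;38 43 0 0 0 0 0;40 45 0 0 0 0 0;42 46 0 0 0 0 0;43 47 0 0 0 0 0;43 47 0 0 0 0 0'
python3 - <<'E'
from h import *
s=robot.read_state();th,R,t,e=pose()
print(s['time'],s['position'],(R.T@(s['position'][:2]-t)).round(4),s['wrist_force'])
im=robot.capture("wrist");cv2.imwrite("pics/w4.png",im[:,:,::-1])
E
```

```text
time: 8.85
position: [0.5464, 0.3225, 0.1604]
tool_rot: [0.0, 0.943, 0.332, 0.0]
wrist_force: [-1.1, -0.6, 0.6]
finger_gap: -0.0
gripper_force: 0.0
8.85 [0.54643958 0.32246313 0.16041832] [-0.0433  0.0045] [-1.11763761 -0.61958415  0.58854109]
```

View pics/w4.png

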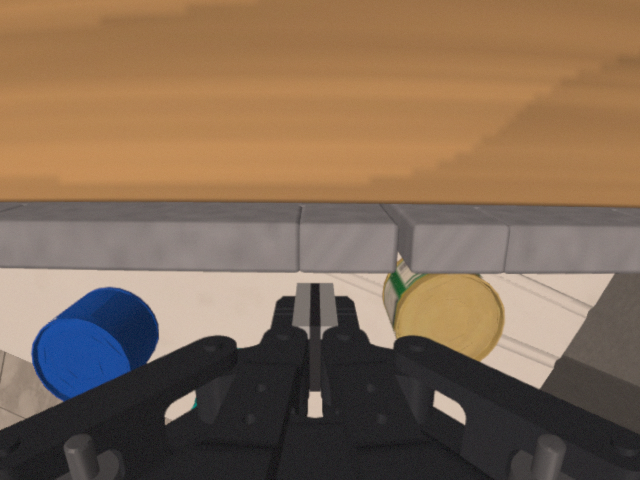

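```bash
python3 -m handwheel '1.5 1.2 0 0 0 0 0;3 2.4 0 0 0 0 0;4 3.2 0 0 0 0 0;5 4 0 0 0 0 0;5.5 4.4 0 0 0 0 0;6 4.8 0 0 0 0 0;6.5 5.2 0 0 0 0 0;7 5.6 0 0 0 0 0;7 5.6 0 0 0 0 0;7 5.6 0 0 0 0 0'
```

```text
time: 10.15
position: [0.5534, 0.3281, 0.1603]
tool_rot: [0.0, 0.943, 0.332, 0.0]
wrist_force: [0.4, 0.1, 0.1]
finger_gap: -0.003
gripper_force: 0.0
```

```bash
python3 -m handwheel '0.4 0.3 0 0 0 0 0;0.8 0.6 0 0 0 0 0;1.2 1 0 0 0 0 0;1.6 1.3 0 0 0 0 0;2 1.6 0 0 0 0 0;2.4 1.9 0 0 0 0 0;2.8 2.2 0 0 0 0 0;3.1 2.5 0 0 0 0 0;3.1 2.5 0 0 0 0 0;3.1 2.5 0 0 0 0 0'
```

```text
time: 11.4
position: [0.5563, 0.3303, 0.1603]
tool_rot: [0.0, 0.943, 0.332, -0.0]
wrist_force: [-3.0, -3.3, 1.5]
finger_gap: 0.001
gripper_force: 2.3
```

```bash
python3 -m handwheel '0.4 0.3 0 0 0 0 0;0.8 0.6 0 0 0 0 0;1.2 1 0 0 0 0 0;1.6 1.3 0 0 0 0 0;2 1.6 0 0 0 0 0;2.3 1.9 0 0 0 0 0;2.3 1.9 0 0 0 0 0;2.3 1.9 0 0 0 0 0;2.3 1.9 0 0 0 0 0;2.3 1.9 0 0 0 0 0'
```

```text
time: 12.65
position: [0.5591, 0.3322, 0.1603]
tool_rot: [0.0, 0.943, 0.332, 0.0]
wrist_force: [-1.1, -5.4, 0.8]
finger_gap: 0.003
gripper_force: 2.1
```

```bash
python3 -m handwheel '0.4 0.3 0 0 0 0 0;0.8 0.6 0 0 0 0 0;0.8 0.6 0 0 0 0 0;-3 -2.5 0 0 0 0 0;-12 -10 0 0 0 0 0;-27 -22 0 0 0 0 0;-45 -36 0 0 0 0 0;-65 -52 0 0 0 0 0;-85 -68 0 0 0 0 0;-100 -80 0 0 0 0 0'
python3 -m handwheel '-5 -5 10 0 0 0 0;-10 -10 20 0 0 0 0;-15 -15 40 0 0 0 0;-15 -15 60 0 0 0 0;-15 -15 60 0 0 0 0;-15 -15 60 0 0 0 0;-15 -15 60 0 0 0 0;-15 -15 60 0 0 0 0;-15 -15 60 0 0 0 0;-15 -15 60 0 0 0 0'
python3 - <<'E'
from h import *
a=robot.capture("scene");b=robot.capture("wrist")
cv2.imwrite("pics/e.png",np.hstack([cv2.resize(a[100:420,150:550],(400,320)),cv2.resize(b,(400,320))])[:,:,::-1])
E
```

```text
time: 13.9
position: [0.4581, 0.2528, 0.1606]
tool_rot: [-0.001, 0.943, 0.333, 0.001]
wrist_force: [0.3, -0.0, 0.2]
finger_gap: -0.005
gripper_force: 0.0
time: 15.15
position: [0.4438, 0.2375, 0.2202]
tool_rot: [0.0, 0.943, 0.332, -0.0]
wrist_force: [-0.5, 0.2, 0.8]
finger_gap: -0.0
gripper_force: 0.0
```

View pics/e.png

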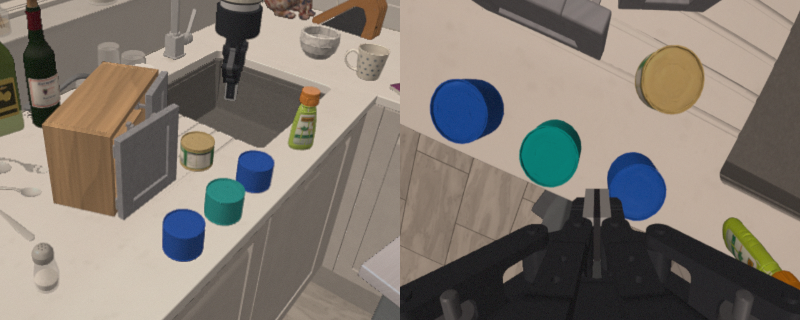

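The last picture shows the wide door ajar at left (150,160), the narrow door shut behind it, and the tin upright and clear at (197,150). The pepper shaker and bottle are in place and the arm is clear.

```bash
python3 -m handwheel '0 0 0 0 0 0 0;0 0 0 0 0 0 0;0 0 0 0 0 0 0;0 0 0 0 0 0 0;0 0 0 0 0 0 0;0 0 0 0 0 0 0;0 0 0 0 0 0 0;0 0 0 0 0 0 0;0 0 0 0 0 0 0;0 0 0 0 0 0 0' && python3 -c "
from workcell import robot
print(robot.job_done())"
```

```text
time: 16.5
position: [0.4438, 0.2375, 0.2204]
tool_rot: [0.0, 0.943, 0.332, 0.0]
wrist_force: [0.9, -0.2, -1.3]
finger_gap: 0.001
gripper_force: 0.0
the job is handed in; nothing more can be done
None
```

I handed the job in at about 16.5 s: the tin stands about 27 mm clear of the wide door, which sprang ajar, the narrow door is shut, and the pepper shaker and bottle were left alone.

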